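Fit the battery pack of the shop scale

ROBOT

A 7-joint arm with a two-finger parallel gripper is mounted at the origin on the work surface. World frame = base frame: x ahead of the robot, y to its left, z up, the work surface at z = 0. Lengths are in m, angles in rad, forces in N, time in s.
With the tool pointing down it reaches from about 0.425 to 0.875 m from the base axis. Payload 8.4 kg.
Tool frame: the origin (TCP) lies at the very end of the fingers, on their centre line; the grasp point (between the pads) lies ctrl.pinch_z behind it (ctrl.pinch_z is the distance from the TCP to the grasp point, in m); z points along the fingers, y is the line along which they close (so a half turn about z gives the same grasp; the last joint's range is limited). The gripper opens to 87 mm and grips with 3 to 60 N. Pads are 19 mm wide; open, the fingers measure 117 mm over their backs; the gripper's body (75 mm by 190 mm) begins 51 mm behind the grasp point.
Start: joints at [1.169, 0.333, 0.04, 1.465, -0.013, 1.343, -0.059], TCP at [0.194, -0.62, 0.223] pointing down, gripper open.
Joint ranges: [-2.58, 2.58], [-0.38, 2.09], [-1.3, 1.39], [0.25, 2.4], [-1.5, 4.64], [0.08, 2.09], [-2.65, 2.65]. Speed limits (rad/s): [2.22, 2.22, 2.79, 2.79, 3.14, 3.14, 3.14].

INTERFACE

Orientations are given as a unit quaternion [x, y, z, w].
In Python, from rig import ctrl, optics, job gives the robot as it stands. The module is installed in compiled form; this text tells all that it offers. Calls block until the motion is done:
- ctrl.goto(position, orientation): joint-space move of the TCP to a pose.
- ctrl.servo_line(position, feed=0.15, orientation=None, force_limit=None): straight line of the TCP; orientation=None keeps the orientation; feed is the mean speed in m/s. With force_limit (N) it stops when the force on the tool has changed by that much, and returns True; else False.
- ctrl.move_joints(angles): joint-space move.
- ctrl.grip(opening): opening from 0.0 (shut) to 1.0 (fully open); the grip force is fixed at half the most; returns when the fingers have stopped.
- ctrl.hold(seconds).
- ctrl.solve_ik(position, orientation): joint angles nearest the present ones, or None.
- ctrl.get_obs(): the state.
- optics.camera(name): name is "side" or "top"; returns the picture (420x560x3 uint8, red, green, blue); there is no depth.
- optics.get_calibration(name): a dict with "vfov" (degrees; the focal length in pixels is half the picture's height over the tangent of half this angle, whatever the lens; pixels are square), "cx", "cy" (the principal point, pixels), "xyz" and "orientation" of the camera in the world. Camera axes: x right, y down, z forward; pixel columns grow to the right and rows downward; lengths in m; the calibration is good to about 2 mm. A picture is of the moment at which its call begins. get_calibration takes no time and is no camera call.
A pose or a line that the arm cannot do raises ctrl.MotionError and nothing moves.
- job.finish_job(): hands the job in; it is judged then, once.
The state is a dict: "t": time; "qpos": joint angles; "qvel": joint speeds; "joint_torque": joint torques, N m; "tcp_pos": TCP position; "eef_rot": TCP orientation; "force": force on the tool from outside, world axes, zero at the start; "moment": the same for the moment, N m; "gripper_width": opening from 0.0 (shut) to 1.0 (fully open); "grasp_force": force on a finger pad.
Only numpy, scipy, OpenCV 4.12 (cv2) and the standard library are available. Lean on these libraries where they do the work, as an engineer would, in place of code of your own. Each camera call takes 0.05 s, during which the arm holds its last target. There are 200 camera calls.

TASK

Slide the blue cover of the shop scale's battery bay fully open, then put the orange battery pack in: hook its silver nose under the red lip with the tail held up, then swing the tail down and press until it clicks fully home under the yellow latch. Then slide the cover fully shut and let go, leaving the jar, the tin and the brush alone.

Things in the scene. Friction and masses are not known exactly. Their poses are not given: they have to be found in the camera images.
- scale: White shop scale, fixed; its placing and yaw vary. Origin: on the counter under the centre of the battery bay; own x runs from the lip (-x, robot side) to the latch (+x). White deck x -165 to -49 mm, 140 mm wide, 50 mm high, two rails 5 mm higher at y 57-62 either side (x -165 to -5). Beyond x +75: base 35 mm high, steel pan (x 90-310, top 52 mm), display pod (y 110-180, top 50 mm).
- bay_floor (a point): Centre of the bay's floor, 14 mm above the counter; axes as the scale's. The bay is a well 98 mm long (x -49 to +49), 50 mm wide. Side walls: 50 mm above the counter from x -49 to -5, only 30 mm from x -5 to +75 (recesses for the fingers, 45 mm wide each side). Tail wall at x +49, 50 mm wide, 50 mm above the counter.
- lip_edge (a point): Middle of the red lip's lower inner edge (42 mm to -x of the bay's centre, 29 mm above the counter); axes as the scale's. The lip spans the bay's width, reaches 7 mm in from the bay's -x end wall, and is solid up to the deck (50 mm). The slot under it is 15 mm high, 7 mm deep.
- cover (a joint): Blue sliding cover, 110 x 110 x 5 mm, underside 51 mm above the counter. In m: 0 shut (centred over the bay), grows to 0.10 as it slides along the scale's own -x, over the deck. Starts nearly shut. Friction about 1.5 N; it stays where it is left. A battery standing proud blocks it.
- cover_grip (a point): Centre of the black upright ridge on the middle of the cover: 12 mm thick along the scale's x, 40 mm wide along y, 20 mm high, this point half-way up (66 mm above the counter). Moves with the cover.
- latch (a joint): Yellow spring latch, 16 mm wide, in the tail wall. 0: out, tip 4.5 mm into the bay and 34 mm above the counter, a steep ramp above the tip; grows to 0.007 m as it is pushed back along the scale's +x. 900 N/m, preload 3 N. Pressing the battery's tail down past it takes roughly 5 to 15 N; it then springs out above the tail's step.
- battery_center (a point): Loose battery, about 0.2 kg, 96 mm long (own x: -48 nose, +48 tail), 46 wide, 30 high; this point 15 mm above its underside. It lies flat. Orange block x -34 to +43, its front sloping from 8 mm high at x -34 to 30 mm at x -16. Nose: silver tongue 8 mm high, x -48 to -34. Tail: black step 18 mm high, x +43 to +48.
- battery_nose (a point): Middle of the battery's nose end (own -48, 0, 4 mm above its underside); axes as the battery's.
- battery_tail (a point): Middle of the battery's tail end (own +48, 0, 9 mm above its underside); axes as the battery's.
- jar: Bystander: closed amber jar with a red cap, 68 mm across, 85 mm high, upright; origin at its underside.
- tin: Bystander: green tin, 66 mm across, 70 mm high, upright; origin at its underside.
- brush: Bystander: counter brush 200 mm long, lying; origin near its middle, on its underside.
Mind the look-alikes: they are no part of the job. Of the things like the part that bears battery_center, leave any that is purple or turquoise; of the rest the larger one is meant.

How it is judged:
By the outcome, as a careful person would: the job done as asked, in the order asked, and still so for the second after the job is handed in, with the robot touching nothing.
It also fails if it takes over 72 s, if anything falls off the work surface, if the arm or the gripper's body presses on something with over 40 N, if the wrist force passes 120 N, or if a joint passes its speed limit or range.

## Working session

There is one attempt and no reset: what is moved stays moved. The work goes in short steps, each a Python script; the robot and the scene stay as the last script left them, time stands still between calls to the robot, and variables do not carry over. Pictures are saved under pics/ and viewed, at most 10 in all, crops included, and the job is handed in when it is done.

```bash
mkdir -p pics
python3 - <<'E'
from rig import ctrl,optics,job
import cv2
for n in("side","top"):
    im=optics.camera(n);cv2.imwrite(f"pics/{n}0.png",im[...,::-1]);print(n,optics.get_calibration(n))
print(ctrl.pinch_z,ctrl.get_obs())
E
```

```text
side {'vfov': 57.15738810480726, 'cx': 274.9009113199577, 'cy': 204.33684391527777, 'xyz': array([-0.18213088,  0.68211877,  0.69448209]), 'orientation': array([-0.34656232,  0.80259839, -0.44871012,  0.18544439])}
top {'vfov': 45.48103247608813, 'cx': 279.6848308296864, 'cy': 204.9461300212742, 'xyz': array([0.32293921, 0.00720438, 1.29466148]), 'orientation': array([-0.7037475 ,  0.70760255, -0.04497078,  0.0448966 ])}
0.0187 {'t': 0.1, 'qpos': array([ 1.16879712,  0.3338613 ,  0.03989918,  1.46615302, -0.01339052,
        1.34327885, -0.0585096 ]), 'qvel': array([ 0.00080373, -0.00070072, -0.00045678, -0.00215478,  0.00051291,
        0.00039888, -0.00026725]), 'joint_torque': array([ 4.09497181e-03, -6.57818770e+01,  1.33976407e+00, -4.04713368e+01,
       -5.97898616e-02,  4.09338449e-02,  7.42220664e-05]), 'tcp_pos': array([ 0.1936633 , -0.62005672,  0.22174955]), 'eef_rot': array([ 9.88564254e-01,  1.50798543e-01, -1.64339044e-04, -6.98170611e-04]), 'force': array([-0.2797902 , -0.14616766,  0.01546524]), 'moment': array([0.0094498 , 0.000924  , 0.01497132]), 'grasp_force': 0.0, 'gripper_width': 1.0019807647990568}
```

View pics/top0.png

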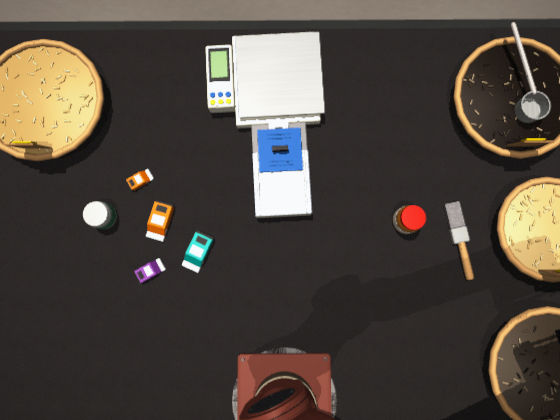

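View pics/side0.png

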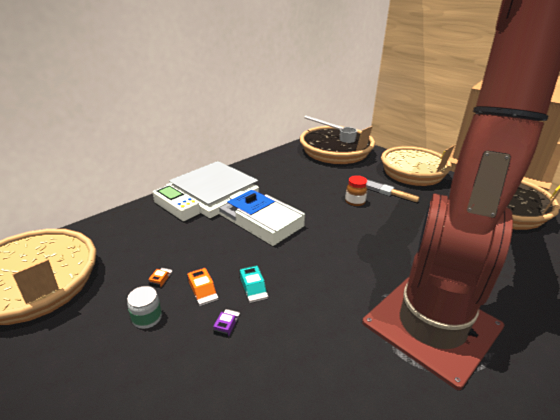

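Battery candidates in the top view: large orange (160,219), small orange (139,180), turquoise (198,250), purple (149,270). The description picks the large orange at (160,219), and the blue cover is at (280,150). I'll check the choice in a close crop and measure.

```bash
cat > vis.py <<'E'
import numpy as np,cv2
from scipy.spatial.transform import Rotation as R
from rig import ctrl,optics,job
def ray(n,uv,z):
    c=optics.get_calibration(n);f=210/np.tan(np.radians(c["vfov"]/2))
    uv=np.atleast_2d(np.float64(uv))
    d=np.c_[(uv[:,0]-c["cx"])/f,(uv[:,1]-c["cy"])/f,np.ones(len(uv))]
    d=R.from_quat(c["orientation"]).apply(d);o=np.array(c["xyz"])
    return o+d*((z-o[2])/d[:,2])[:,None]
def proj(n,p):
    c=optics.get_calibration(n);f=210/np.tan(np.radians(c["vfov"]/2))
    q=R.from_quat(c["orientation"]).inv().apply(np.atleast_2d(p)-c["xyz"])
    return q[:,:2]/q[:,2:]*f+[c["cx"],c["cy"]]
def blobs(im,lo,hi,minA=30):
    h=cv2.cvtColor(im,cv2.COLOR_RGB2HSV);m=cv2.inRange(h,lo,hi)
    cs,_=cv2.findContours(m,cv2.RETR_EXTERNAL,cv2.CHAIN_APPROX_NONE)
    return sorted([c for c in cs if cv2.contourArea(c)>minA],key=cv2.contourArea)[::-1]
def down(yaw):  # tool z down, tool x along world yaw
    return (R.from_euler('z',yaw)*R.from_euler('x',np.pi)).as_quat()
def rect(n,c,z):
    p=ray(n,c[:,0],z)[:,:2]
    r=cv2.minAreaRect(p.astype(np.float32)*1000);return r,cv2.boxPoints(r)
E
python3 - <<'E'
from vis import *
im=optics.camera("top")
for nm,lo,hi,z in(("orange",(5,180,80),(18,255,255),.03),("blue",(100,150,60),(125,255,255),.056),("green",(60,60,20),(90,255,255),.07),("red",(0,220,150),(4,255,255),.085)):
    for c in blobs(im,lo,hi)[:3]:
        r,b=rect("top",c,z);print(nm,c.mean(0),np.round(r[0],1),np.round(r[1],1),round(r[2],1),b.round().tolist())
for c in blobs(im,(0,0,150),(180,60,255),40)[:8]: 
    r,b=rect("top",c,.05);print("white",c.mean(0),np.round(r[0]),np.round(r[1]),r[2],b.round().tolist())
a=cv2.resize(im[165:285,75:225],None,fx=4,fy=4,interpolation=cv2.INTER_CUBIC)
cv2.imwrite("pics/crop.png",a[...,::-1])
E
```

```text
orange [[159.16483516 217.75824176]] [453.3 312.4] [52.6 75.8] 73.1 [[409.0, 298.0], [482.0, 276.0], [497.0, 327.0], [425.0, 349.0]]
orange [[137.69642857 179.51785714]] [552.2 369.9] [35.2 52.1] 31.5 [[524.0, 383.0], [551.0, 338.0], [581.0, 357.0], [554.0, 401.0]]
orange [[404.66666667 220.2345679 ]] [ 445.2 -312. ] [64.7 43.5] 18.4 [[408.0, -302.0], [421.0, -343.0], [483.0, -322.0], [469.0, -281.0]]
blue [[279.59756098 149.53658537]] [622.8   5.5] [107.4 108.3] 2.9 [[566.0, 57.0], [572.0, -51.0], [679.0, -46.0], [674.0, 62.0]]
green [[198.01098901 248.84615385]] [372.7 206.9] [52.1 74.2] 65.3 [[328.0, 199.0], [396.0, 168.0], [417.0, 215.0], [350.0, 246.0]]
green [[108.88405797 217.76811594]] [451.5 427.7] [32.7 64. ] 74.4 [[416.0, 421.0], [478.0, 403.0], [487.0, 435.0], [425.0, 452.0]]
red [[420.76923077 215.66666667]] [ 448.7 -336.2] [35.  17.3] 19.6 [[429.0, -334.0], [435.0, -350.0], [468.0, -338.0], [462.0, -322.0]]
white [[272.22809458 114.18636996]] [695.  40.] [478. 299.] 2.866867780685425 [[448.0, 177.0], [463.0, -121.0], [941.0, -97.0], [926.0, 201.0]]
white [[457.0754717  
[... 282 characters left out ...]
875 107.046875]] [ 730. -637.] [55. 44.] 61.50477981567383 [[698.0, -651.0], [736.0, -671.0], [762.0, -623.0], [724.0, -602.0]]
white [[524.0955414   59.88535032]] [ 867. -632.] [199.  27.] 9.587431907653809 [[766.0, -636.0], [771.0, -662.0], [967.0, -629.0], [963.0, -602.0]]
white [[196.02777778 250.5       ]] [369. 214.] [31. 22.] 63.47016525268555 [[353.0, 205.0], [372.0, 195.0], [386.0, 223.0], [367.0, 233.0]]
white [[157.35135135 219.21621622]] [448. 312.] [31. 22.] 73.08272552490234 [[433.0, 300.0], [454.0, 294.0], [463.0, 324.0], [442.0, 330.0]]
white [[190.29268293 265.80487805]] [332. 228.] [46. 14.] 63.563602447509766 [[315.0, 211.0], [328.0, 204.0], [348.0, 245.0], [336.0, 252.0]]
```

View pics/crop.png

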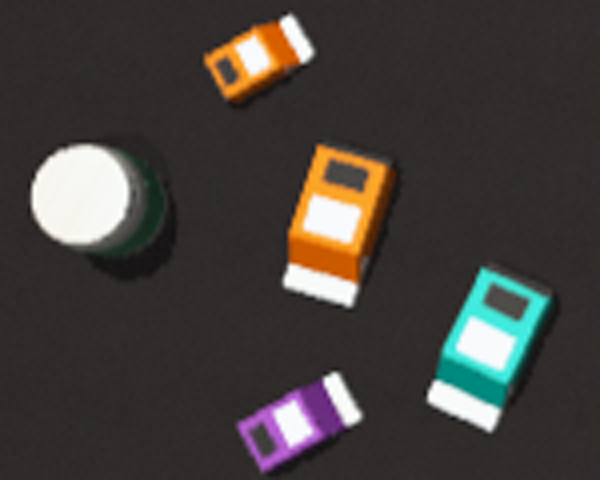

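The crop shows the large orange battery with its tail's top edge at about (164,203) and its silver nose end at about (154.5,239). The look-alikes are smaller, purple or turquoise. I'll check these numbers and the IK, then open the cover.

```bash
cat >> vis.py <<'E'
def best(p,yaws,tilt=0,verbose=True):
    """quaternion (of the half-turn pair) with the smaller last-joint angle"""
    o=[]
    for y in yaws:
        q=down(y); j=ctrl.solve_ik(p,q)
        if j is not None:o.append((abs(j[6])+.3*np.abs(j-ctrl.get_obs()["qpos"]).max(),y))
    return min(o)[1]
E
python3 - <<'E'
from vis import *
b=np.array([.4509,.3185]);u=np.array([.957,-.291]);v=np.array([.291,.957])
print("nose uv pred",proj("top",[*(b-.048*u),0.004]), "meas 154.5,239; ray",ray("top",[154.5,239],.004))
print("tail pred",proj("top",[*(b+.043*u),.03]),"side-view centre",proj("side",[*b,.03]))
s=np.radians(2.9);c=np.array([.6228,.0055]);ex=np.array([np.cos(s),np.sin(s)])
print("side ridge",proj("side",[*c,.066]))
y=best([*c,.16],[s+np.pi/2,s-np.pi/2]);print(y)
q=down(y)
ctrl.goto([*c,.16],q); print(ctrl.get_obs()["t"])
ctrl.servo_line([*c,.06],feed=.12,force_limit=12);o=ctrl.get_obs();print(o["t"],o["tcp_pos"],o["force"])
ctrl.grip(0.0);o=ctrl.get_obs();print(o["t"],o["gripper_width"],o["grasp_force"],o["tcp_pos"])
p=c-ex*.106
print(ctrl.servo_line([*p,.06],feed=.06,force_limit=12))
o=ctrl.get_obs();print(o["t"],o["tcp_pos"],o["force"], np.dot(c-o["tcp_pos"][:2],ex))
ctrl.grip(1.0)
ctrl.servo_line([*o["tcp_pos"][:2],.17],feed=.2)
print(ctrl.get_obs()["t"],ctrl.get_obs()["qpos"])
E
```

```text
nose uv pred [[153.3530037 237.6000779]] meas 154.5,239; ray [[0.40134347 0.32941896 0.004     ]]
tail pred [[162.10498312 202.70090372]] side-view centre [[200.56992819 280.23181217]]
side ridge [[251.06414557 197.40141472]]
1.621410875102732
2.8417
3.825 [0.62343256 0.00565727 0.06085796] [0.59554648 0.72796556 0.72521502]
5.0167 0.13437758975884925 29.99979794025421 [0.62292393 0.00551143 0.06000224]
True
6.4917 [0.52487527 0.00054451 0.05994882] [ 3.27989921  0.24129108 -1.28695549] 0.09805004083013535
8.5667 [ 0.56056719  0.17867635 -0.70894107  1.80958288  0.12421069  1.19928421
 -0.13522463]
```

Run:
```python
from vis import *
yb=np.radians(-16.9)
p=[.46,.2,.25];y=best(p,[yb,yb+np.pi,yb-np.pi]);print(y)
ctrl.goto(p,down(y));print(ctrl.get_obs()["t"],ctrl.get_obs()["qpos"])
T=optics.camera("top");S=optics.camera("side")
cv2.imwrite("pics/T1.png",T[...,::-1]);cv2.imwrite("pics/S1.png",S[...,::-1])
k=lambda im,x,y,w,h,f:cv2.resize(im[y:y+h,x:x+w],(int(w*f),int(h*f)),interpolation=cv2.INTER_CUBIC)
A=k(T,140,195,40,50,6);B=k(S,180,260,50,50,6);C=k(T,240,110,80,60,7)
can=np.zeros((300+420,560,3),np.uint8)
can=np.zeros((600,800,3),np.uint8)
can[:300,:240]=A;can[300:600,:240][:, :]=cv2.resize(B,(240,240))[np.r_[0:240,[239]*60]] 
can[:420,240:]=C
cv2.imwrite("pics/comb.png",can[...,::-1])
```

```text
2.8466320100027516
9.4667 [ 0.45576174  0.09547829 -0.99337489  1.73882962  0.08158933  1.35297638
  0.71866528]
```

View pics/comb.png

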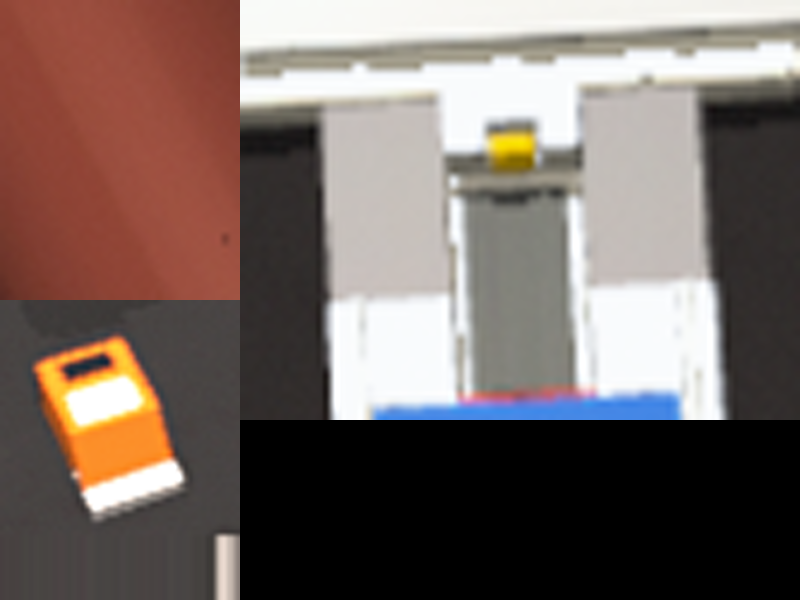

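The view shows the bay open with its latch at canvas (511,150), the red lip edge at (528,392), and the tail-wall edge at (510,157). In the side crop the battery's tail-top middle is at (81,352) and its nose end at (141,501). Turning those into points.

Run:
```python
from vis import *
f=lambda x,y,ox,oy,k:[ox+(x+.5)/k-.5,oy+(y+.5)/k-.5]
t=lambda x,y:f(x-240,y,240,110,7)
O=np.array([.6248,.0056]);s=np.radians(2.9)
ex=np.array([np.cos(s),np.sin(s)]);ey=np.array([-ex[1],ex[0]])
for n,x,y,z in(("tailwall(49,0)",510.5,157,.05),("lipedge(-42,0)",528,392,.05),("recL(-5,25)",452,297,.05),("recR(-5,-25)",583,288,.05),("outL(,70)",324,200,.03),("outR(,-70)",706,200,.03),("latch(44.5..,0)",513,167,.034)):
    p=ray("top",t(x,y),z)[0,:2]-O;print(n,(p@ex*1e3).round(1),(p@ey*1e3).round(1))
g=lambda x,y:f(x,y-300,180,260,4.8)
a=ray("side",g(81,352),.03)[0];n=ray("side",g(141,503),.0)[0]
print("tailtop",a,"nose",n,np.linalg.norm(a-n)," ctr",a[:2]+(n-a)[:2]*43/91,np.degrees(np.arctan2(*(a-n)[1::-1])))
```

```text
tailwall(49,0) 45.1 1.5
lipedge(-42,0) -42.4 0.0
recL(-5,25) -5.8 25.6
recR(-5,-25) -5.1 -22.1
outL(,70) 38.2 71.0
outR(,-70) 30.3 -70.0
latch(44.5..,0) 45.7 0.6
tailtop [0.48786256 0.30561172 0.03      ] nose [0.40296697 0.33025476 0.        ] 0.09335170454798043  ctr [0.44774706 0.31725623] -16.186677758804816
```

```bash
cat >> vis.py <<'E'
O=np.array([.6248,.0056]);S=np.radians(2.9)
O=O+.0006*np.array([-np.sin(S),np.cos(S)])
G=np.array([66,0,19.])/1e3         # TCP in battery, from nose bottom
def pose(nx,nz,th,yaw=S,org=O,g=G):     # nose bottom at (nx,nz) mm in the scale frame, tilt th deg (tail up)
    Rz=R.from_euler('z',yaw);Rb=Rz*R.from_euler('y',-th,degrees=True)
    p=np.r_[org,0]+Rz.apply([nx/1e3,0,nz/1e3])+Rb.apply(g)
    return p,(Rb*R.from_euler('z',np.pi)*R.from_euler('x',np.pi)).as_quat()
def st(m=""):
    o=ctrl.get_obs();print(m,round(o["t"],2),o["tcp_pos"].round(4),"F",o["force"].round(1),"w",round(float(o["gripper_width"]),3),"gf",round(float(o["grasp_force"]),1));return o
E
python3 - <<'E'
from vis import *
for a in((-25,70,25),(-35,16,25),(-46,16,25),(-48,14,0)):
    j=ctrl.solve_ik(*pose(*a));print(a,None if j is None else j.round(2))
yb=np.radians(-16.5);bc=np.array([.4483,.3172])
p,q=pose(-48,0,0,yaw=yb,org=bc)
ctrl.goto([*p[:2],.12],q)
ctrl.servo_line([*p[:2],.0195],feed=.1,force_limit=10);st("down")
ctrl.grip(0.);st("grip")
ctrl.servo_line([*p[:2],.19],feed=.2);st("lift")
ctrl.goto(*pose(-25,70,25));st("over")
im=np.hstack([cv2.resize(optics.camera("side")[110:260,150:350],(400,300)),cv2.resize(optics.camera("top")[90:240,200:400],(400,300))])
cv2.imwrite("pics/over.png",im[...,::-1])
E
```

```text
(-25, 70, 25) [ 0.68  0.25 -0.85  1.97  0.38  0.6   1.24]
(-35, 16, 25) [ 0.66  0.31 -0.83  2.03  0.54  0.5   1.1 ]
(-46, 16, 25) [ 0.68  0.29 -0.85  2.06  0.52  0.5   1.11]
(-48, 14, 0) [ 0.5   0.61 -0.78  1.64  0.47  1.09  1.21]
down 11.45 [0.4659 0.3125 0.0201] F [-0.7  0.   0.4] w 1.001 gf 0.0
grip 12.22 [0.4656 0.3122 0.0195] F [-0.  -0.6 -0.6] w 0.519 gf 30.0
lift 13.22 [0.4651 0.3114 0.1888] F [ 0.3 -0.4 -3.5] w 0.523 gf 30.0
over 14.58 [0.6515 0.0093 0.1154] F [ 0.   0.5 -3.1] w 0.526 gf 30.0
```

View pics/over.png

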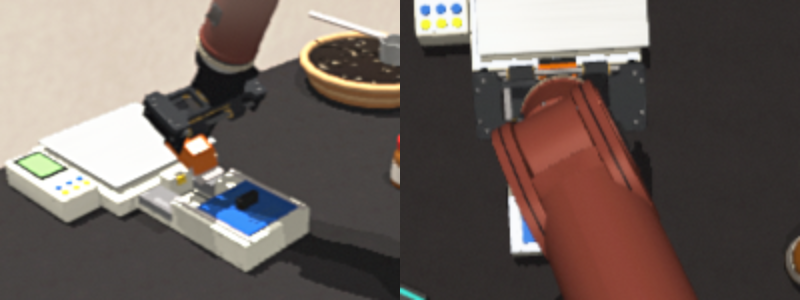

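The battery is gripped by its sides with the nose low and the silver end at crop (203,187), tail up, over the bay. Descending and hooking under force limits.

Run:
```python
from vis import *
print("nose pred side",proj("side",pose(-25,74,25,g=np.zeros(3))[0]))
p,q=pose(-34,40,25);ctrl.servo_line(p,feed=.08,orientation=q)
p,q=pose(-34,16,25);print(ctrl.servo_line(p,feed=.04,orientation=q,force_limit=5));o=st("low");print("err",(o["tcp_pos"]-p).round(4))
p0=pose(-34,16,25)[0]
p,q=pose(-52,16,25);print(ctrl.servo_line(p,feed=.02,orientation=q,force_limit=5));o=st("hook");
ex=np.array([np.cos(S),np.sin(S),0]);print("nx",-34+(o["tcp_pos"]-p0)@ex*1e3,"dz",o["tcp_pos"]-p0)
im=cv2.resize(optics.camera("side")[130:260,170:340],(785,600),interpolation=cv2.INTER_CUBIC)
cv2.imwrite("pics/hook.png",im[...,::-1])
```

```text
nose pred side [[255.96094458 197.93018615]]
False
low 15.97 [0.6427 0.0073 0.0612] F [-0.6 -0.4 -3.6] w 0.521 gf 30.0
err [0.0001 0.0002 0.0001]
True
hook 16.68 [0.629  0.0064 0.0618] F [ 4.9 -0.1 -2.7] w 0.522 gf 30.0
nx -47.58990737585551 dz [-0.01357116 -0.00071399  0.00073041]
```

View pics/hook.png

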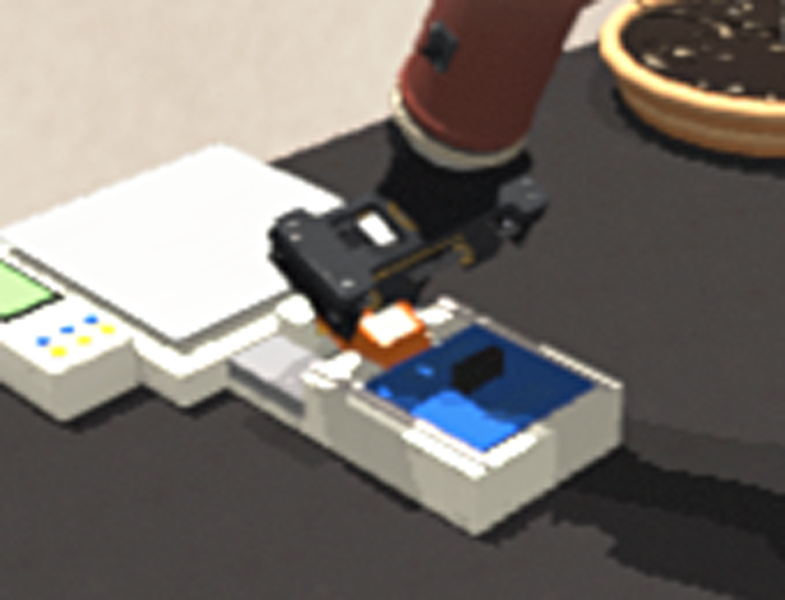

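Contact came at 2 mm past the modelled wall stop, far beyond where the lip would stop it, so the nose is hooked under the lip (crop (400,330)). Swinging about the nose.

Run:
```python
from vis import *
D=-2.0
for th in(25,21,17,13,9,6,4,2,0,-1):
    nx=-48.3+8*np.sin(np.radians(max(th,0)))+D; nz=15.5 if th>9 else 14.7+.08*max(th,0)
    p,q=pose(nx,nz,th)
    r=ctrl.servo_line(p,feed=.03,orientation=q,force_limit=30);o=st(th);print(r,"err",((o["tcp_pos"]-p)*1e3).round(1))
    if r:break
im=cv2.resize(optics.camera("side")[130:260,170:340],(785,600),interpolation=cv2.INTER_CUBIC)
cv2.imwrite("pics/swing.png",im[...,::-1])
```

```text
25 16.98 [0.6296 0.0064 0.0605] F [ 1.5 -1.  -2. ] w 0.524 gf 30.0
False err [-0.  -0.1 -0.1]
21 17.27 [0.6321 0.0069 0.0564] F [ 3.8 -0.1 -0.9] w 0.526 gf 30.0
False err [-0.   0.4 -0.4]
17 17.57 [0.6344 0.007  0.0527] F [ 4.2 -0.2 -0.5] w 0.524 gf 30.0
False err [ 0.   0.3 -0.3]
13 17.88 [0.6363 0.0068 0.0488] F [ 1.6 -0.9  1. ] w 0.525 gf 30.0
False err [-0.   0.  -0.1]
9 18.18 [0.6381 0.0068 0.0444] F [ 3.5 -1.  -1.1] w 0.519 gf 30.0
False err [ 0.1 -0.1 -0.1]
6 18.46 [0.6391 0.0068 0.041 ] F [ 3.7 -0.7 -0.1] w 0.526 gf 30.0
False err [ 0.2 -0.1  0.1]
4 18.71 [0.6397 0.0069 0.0388] F [ 2.7 -1.6  0.8] w 0.527 gf 30.0
False err [ 0.2 -0.   0.2]
2 18.96 [0.6403 0.0069 0.0364] F [ 3.8 -1.6  1.7] w 0.522 gf 30.0
False err [ 0.3 -0.   0.2]
0 19.21 [0.6408 0.007  0.0336] F [ 5.3 -0.4  0.3] w 0.526 gf 30.0
False err [ 0.4  0.  -0.1]
-1 19.46 [0.6408 0.007  0.0335] F [-0.7 -2.5  8.9] w 0.525 gf 30.0
False err [0. 0. 1.]
```

View pics/swing.png

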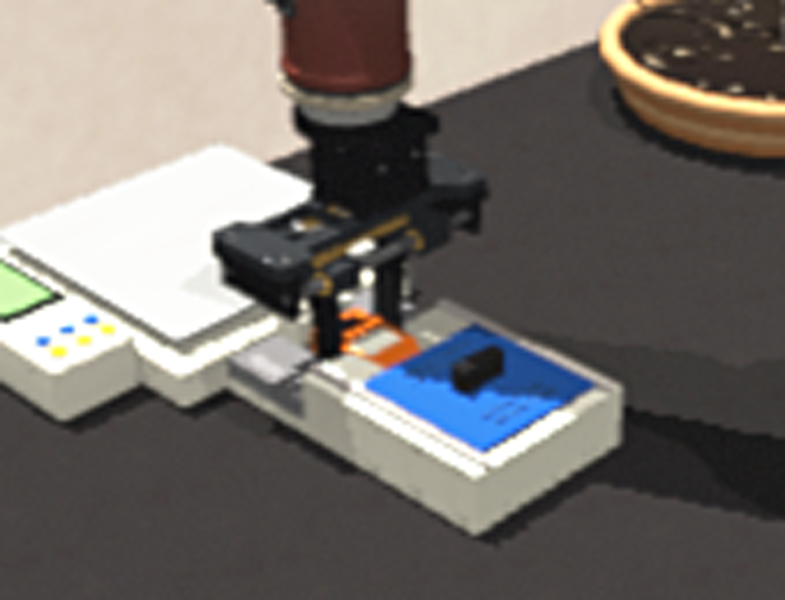

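It lies flat with the tail level. Releasing, then pressing from above to confirm that it's home.

Run:
```python
from vis import *
ctrl.grip(1.0);o=st("open")
p,q=pose(-50.3,14.7,0)
ctrl.servo_line([*p[:2],.10],feed=.12,orientation=q);ctrl.grip(0.);st("up")
ex=np.array([np.cos(S),np.sin(S)]);c=O+ex*.026
ctrl.servo_line([*c,.06],feed=.12)
print(ctrl.servo_line([*c,.036],feed=.02,force_limit=22));st("press")
ctrl.servo_line([*c,.12],feed=.15)
ctrl.goto([.50,.17,.2],q);st("aside")
T=optics.camera("top");S_=optics.camera("side")
im=np.hstack([cv2.resize(T[110:170,240:320],(400,300),interpolation=cv2.INTER_CUBIC),cv2.resize(S_[170:230,215:295],(400,300),interpolation=cv2.INTER_CUBIC)])
cv2.imwrite("pics/in.png",im[...,::-1])
```

```text
open 20.46 [0.6408 0.0071 0.0325] F [0.3 0.5 0.1] w 0.997 gf 0.0
up 22.69 [0.6404 0.007  0.1   ] F [-0.1 -0.6 -0.2] w 0.007 gf 0.0
True
press 23.99 [0.6507 0.0075 0.0446] F [-2.1  0.   9.2] w 0.006 gf 3.9
aside 25.58 [0.501  0.1682 0.1994] F [ 0.8 -0.4  0.3] w 0.008 gf 0.0
```

View pics/in.png

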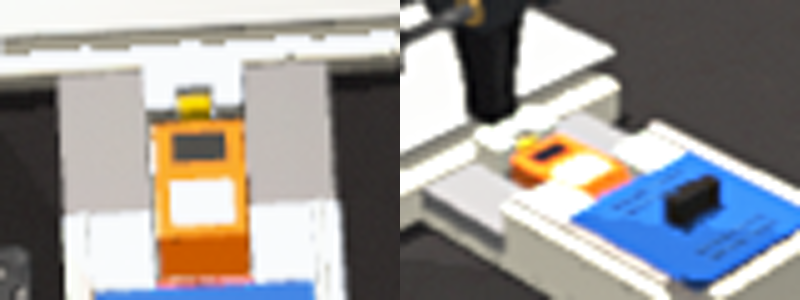

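Run:
```python
from vis import *
T1=cv2.imread("pics/T1.png")[...,::-1].copy();T2=optics.camera("top");S1=cv2.imread("pics/S1.png")[...,::-1].copy();S2=optics.camera("side")
for n,a in(("T1",T1),("T2",T2)):
    h=cv2.cvtColor(a,cv2.COLOR_RGB2HSV);m=cv2.inRange(h,(20,120,60),(33,255,255))[122:142,268:292];v,u=np.nonzero(m);print(n,len(v),u.min()+268,u.max()+268,[int((m[i]>0).sum()) for i in range(20)])
    print(a[126:140,279].tolist())
ims=[cv2.resize(x[120:145,265:297],(400,300),interpolation=cv2.INTER_NEAREST) for x in(T1,T2)]
ims2=[cv2.resize(x[185:210,225:257],(400,300),interpolation=cv2.INTER_NEAREST) for x in(S1,S2)]
cv2.imwrite("pics/latch.png",np.vstack([np.hstack(ims),np.hstack(ims2)])[...,::-1])
```

```text
T1 35 276 281 [0, 0, 0, 0, 0, 0, 0, 6, 6, 6, 6, 6, 5, 0, 0, 0, 0, 0, 0, 0]
[[231, 234, 238], [153, 154, 151], [142, 130, 91], [231, 198, 51], [249, 226, 0], [223, 183, 0], [142, 114, 0], [132, 106, 0], [124, 106, 52], [144, 138, 119], [130, 126, 114], [74, 73, 68], [57, 57, 54], [104, 104, 98]]
T2 30 276 281 [0, 0, 0, 0, 0, 0, 0, 6, 6, 6, 6, 6, 0, 0, 0, 0, 0, 0, 0, 0]
[[231, 234, 238], [152, 153, 150], [142, 130, 90], [231, 198, 51], [249, 224, 0], [223, 183, 0], [141, 113, 0], [132, 105, 0], [229, 151, 35], [250, 175, 48], [208, 133, 65], [82, 78, 75], [82, 81, 76], [82, 80, 77]]
```

View pics/latch.png

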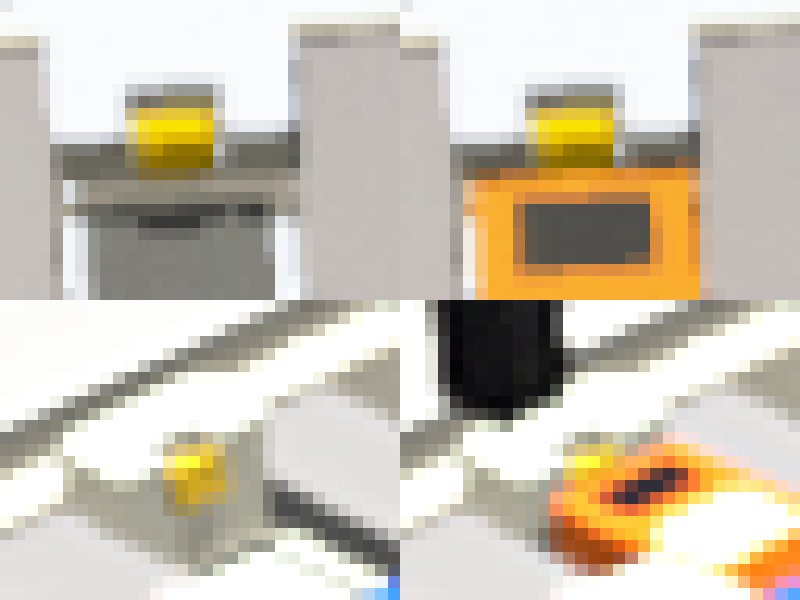

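The latch pixels match its free, fully-out state, and the battery lies flat beneath it, so it's latched. Now shutting the cover.

Run:
```python
from vis import *
ex=np.array([np.cos(S),np.sin(S)]);c=np.array([.5249,.0005])
y=best([*c,.15],[S+np.pi/2,S-np.pi/2]);q=down(y)
ctrl.grip(1.);ctrl.servo_line([.50,.1,.2]);ctrl.goto([*c,.14],q);st("over")
print(ctrl.servo_line([*c,.06],feed=.1,force_limit=12));ctrl.grip(0.);st("grip")
e=c+ex*.106
print(ctrl.servo_line([*e,.06],feed=.05,force_limit=12));o=st("shut");print("travel",(o["tcp_pos"][:2]-c)@ex)
ctrl.grip(1.);o=st("rel");ctrl.servo_line([*o["tcp_pos"][:2],.18],feed=.2)
ctrl.goto([.45,.15,.28],q);st("away")
T=optics.camera("top");cv2.imwrite("pics/end.png",T[...,::-1])
r,b=rect("top",blobs(T,(100,150,60),(125,255,255))[0],.056);p=np.array(r[0])/1e3-O;print(r,"q=",-p@ex)
```

```text
over 29.15 [0.525  0.0016 0.1402] F [-0.3  0.6 -1. ] w 1.001 gf 0.0
False
grip 31.29 [5.249e-01 5.000e-04 6.000e-02] F [-0.5  0.7  0.2] w 0.133 gf 30.0
True
shut 33.1 [0.6247 0.0055 0.06  ] F [-2.1 -0.2  6.7] w 0.133 gf 30.0
travel 0.09995452910379553
rel 34.48 [0.624  0.0054 0.0592] F [-0.1  0.6 -0.4] w 0.999 gf 0.0
away 36.2 [0.4507 0.1485 0.2794] F [ 1.5  0.3 -1. ] w 0.999 gf 0.0
((623.9939575195312, 5.595085144042969), (108.59228515625, 108.30886840820312), 2.749563455581665) q= 0.0008052588849699023
```

View pics/end.png

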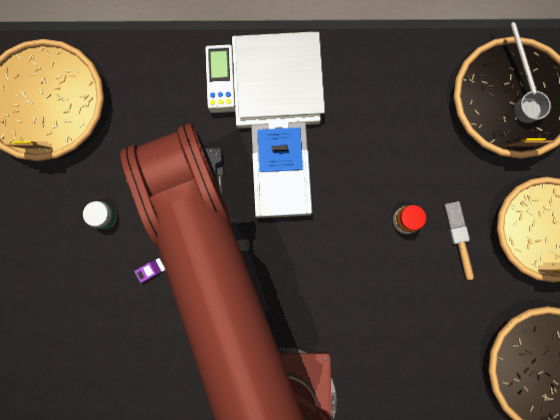

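The cover rests at its shut stop and the bystanders haven't moved. The arm recoiled about 0.7 mm at release, so I'll give it a final gentle re-seat against the stop, then hand in.

Run:
```python
from vis import *
ex=np.array([np.cos(S),np.sin(S)]);c=np.array([.6243,.0055])
q=down(best([*c,.15],[S+np.pi/2,S-np.pi/2]))
ctrl.goto([*c,.15],q)
print(ctrl.servo_line([*c,.06],feed=.1,force_limit=12));ctrl.grip(0.);st("grip")
e=c+ex*.0025
ctrl.servo_line([*e,.06],feed=.01);st("push");ctrl.hold(.3);st("held")
ctrl.grip(1.);o=st("rel");ctrl.servo_line([*o["tcp_pos"][:2],.18],feed=.2)
ctrl.goto([.45,.15,.28],q);st("away")
T=optics.camera("top")
r,b=rect("top",blobs(T,(100,150,60),(125,255,255))[0],.056);print(r)
print(job.finish_job())
```

```text
False
grip 39.51 [0.6243 0.0055 0.06  ] F [0.8 0.5 0.3] w 0.135 gf 30.0
push 39.91 [0.6248 0.0055 0.0599] F [-11.1  -0.6   8.7] w 0.131 gf 30.0
held 40.21 [0.6248 0.0055 0.0599] F [-10.4  -0.9   8.7] w 0.137 gf 30.0
rel 41.58 [0.6268 0.0056 0.06  ] F [-0.8  0.5  0.6] w 0.997 gf 0.0
away 43.32 [0.4507 0.1485 0.2795] F [0.8 0.6 0.2] w 0.999 gf 0.0
((623.9939575195312, 5.595085144042969), (108.59228515625, 108.30886840820312), 2.749563455581665)
the job is handed in; nothing more can be done
None
```

The job is handed in at about 43 s of the 72 s allowed: the battery is hooked and latched, the cover is fully shut and released, and the jar, tin and brush were left alone; the hand-in returned no verdict.

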